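# Park the wheeled jar caddy in its bay

### The job

Take the little jar caddy by its blue push bar and roll it forward until its two front swivel castors trail straight behind their pivots, before its nose enters the aluminium parking bay. Then steer it into the bay without forcing the rails, lean its nose against the red buffer pad with about 8 N (never more than 16 N) for about a second, ease off and leave it parked there. Keep the wheels on the worktop, the jar standing on the deck, and the other things where they are.

Things in the scene. Friction and masses are not known exactly. Their poses are not given: they have to be found in the camera images.
- caddy: Wheeled caddy, plywood deck 150 x 110 mm, its top 40 mm up with an 8 mm rim, 0.7 kg. 24 mm wheels: two fixed at the rear (axle 50 mm behind the origin; roll only along x, skid sideways when forced), two swivel castors in front (pivots 45 mm ahead, 28 mm either side, trail 14 mm). Origin on the worktop under the deck's centre; +x forward (to the nose), +y its left, z up.
- push_bar (a point): Middle of the caddy's blue push bar, 16 mm thick (along the caddy's x), 100 mm long (along its y), 20 mm high, held by two steel posts 44 mm either side of the middle. 66 mm behind the caddy's origin, 90 mm above the worktop; free from above, the middle 70 mm can be gripped across x. Axes as the caddy's.
- nose (a point): Middle of the black rubber bumper at the caddy's front, 81 mm ahead of the caddy's origin, 39 mm above the worktop. Axes as the caddy's.
- castor_left (a joint): Swivel of the left front castor, rad: 0 = trailing straight (wheel behind the pivot when rolling forward), turns freely from -3.0 to 3.0. Starts well out of line.
- castor_right (a joint): Swivel of the right front castor, as the left one.
- honey_jar: Honey jar with yellow lid, 62 mm across, 71 mm tall, about 0.2 kg, standing loose on the caddy's deck, in its front half. Origin at the centre of its underside; top 111 mm above the worktop.
- bay: Fixed parking bay of two aluminium rails with yellow tops, 46 mm high, 118 mm apart inside (caddy 110 mm wide), 205 mm long, closed at the far end, with flared lips 30 mm long ahead of the mouth. Origin on the worktop at the middle of the mouth (where the straight rails begin); +x points into the bay, +y to the left going in, z up.
- buffer: Grey fixed block in the bay; origin on the worktop, middle of its front face, 172 mm inside the mouth, +x as the bay's. It carries a red pad, 39 mm up, on a set screw: the pad's face lies anywhere 122 to 148 mm inside the mouth; this is not measured, feel for it. The pad is sprung (6 N per mm, 8 mm travel) and shoves the free-rolling caddy back if let go under load.
- pot_stack: Bystander: stack of clear plastic pots, 70 mm across, 82 mm tall, at the back of the worktop. Origin under its centre.
- tub_tall: Bystander: taller stack of clear plastic pots, 70 mm across, 105 mm tall, at the back of the worktop. Origin under its centre.
- carton: Bystander: small white carton, 67 x 120 x 56 mm, at the back of the worktop. Origin under its centre.

How it is judged:
On the way, in this order (a step that is already met when the one before it is completed fails the run):
1. both castors trail straight (within 0.25 rad) while the nose is still outside the mouth of the bay (value of joint castor_left between -0.25 and 0.25 rad and value of joint castor_right between -0.25 and 0.25 rad and x of nose in the frame of bay below 0 m), for 0.1 s.
2. inside the bay, the nose presses the buffer pad with 5 to 12 N for 0.8 s (contact force between caddy and buffer between 5 and 12 N and x of nose in the frame of bay above 0.11 m), for 0.8 s.
At the end, for the whole second after the job is handed in: The caddy stands still on its wheels between the rails, nose first, its nose 108 to 158 mm inside the mouth (the buffer's range), centred within 8 mm and in line within 0.1 rad; the jar stands upright on the deck (x of nose in the frame of bay between 0.108 and 0.158 m and y of caddy in the frame of bay between -0.008 and 0.008 m and angle between the x axis of caddy and the x axis of bay, either way round below 0.1 rad and height (world z) of caddy below 0.006 m and angle between caddy's own z axis and vertical below 0.05 rad and linear speed of caddy below 0.01 m/s and angle between honey_jar's own z axis and vertical below 0.1 rad and horizontal distance between honey_jar and caddy below 0.06 m and z of honey_jar in the frame of caddy between 0.035 and 0.045 m); the robot touches nothing.
It fails at once if the nose hits or presses the buffer with more than 16 N (contact force between caddy and buffer above 16 N).
It fails at once if the caddy is forced against the rails with more than 15 N (contact force between caddy and bay above 15 N).
It fails at once if the caddy is lifted or tipped (height (world z) of caddy above 0.015 m or angle between caddy's own z axis and vertical above 0.2 rad).
It fails at once if the jar tips over (angle between honey_jar's own z axis and vertical above 0.5 rad).
It fails at once if a bystander (pot stacks, carton) is pushed away by more than 30 mm (distance of any of pot_stack, tub_tall, carton from where it was at the start of the episode above 0.03 m).
It also fails if it takes over 67 s, if anything falls off the work surface, if the arm or the gripper's body presses on something with over 40 N, if the wrist force passes 120 N, or if a joint passes its speed limit or range.

### The arm

A 6-joint arm with a two-finger parallel gripper is mounted at the origin on a cart in front of the work surface, level with it; the furniture and walls round the work are solid. World frame = base frame: x ahead of the robot, y to its left, z up, the work surface at z = 0. Lengths are in m, angles in rad, forces in N, time in s.
With the tool pointing down it reaches from about 0.35 to 1 m from the base axis. Payload 7.1 kg.
Tool frame: the origin (TCP) lies midway between the tips of the shut fingers; the grasp point (between the pads) lies 19 mm behind it; z points along the fingers, y is the line along which they close (so a half turn about z gives the same grasp; the last joint's range is limited). The gripper opens to 85 mm and grips with 20 to 120 N. Pads are 22 mm wide; open, the fingers measure 114 mm over their backs; the gripper's body (76 mm by 85 mm) begins 54 mm behind the grasp point. The pads swing forward as they close: fully open they stand 13 mm farther back than shut.
Start: joints at [-1.247, 0.423, 1.63, -0, 1.089, -0.019], TCP at [0.21, -0.589, 0.231] pointing down, gripper open.
Joint ranges: [-3, 3], [-0.9, 2.11], [0.09, 2.58], [-1.31, 4.45], [0.11, 2.69], [-2.54, 2.54]. Speed limits (rad/s): [2.39, 2.39, 3.01, 3.14, 3.14, 3.14].

### API

Orientations are given as [roll, pitch, yaw] about the fixed x, y, z axes, in that order (R = Rz(yaw) Ry(pitch) Rx(roll)).
In Python, from bench import bot gives the robot as it stands.
- The arm moves only by the tool drive_tool, never from a script. Its argument "targets" is a list of rows, each an object of numbers: "jaw": the closure, from 0 (fully open) to 1 (shut); "x", "y", "z": the shift along the tool's x, y, z in mm; "ax", "ay", "az": the turn, a rotation vector about the tool's x, y, z in rad. In form: [{"jaw": .., "x": .., "y": .., "z": .., "ax": .., "ay": .., "az": ..}, ...]. A call has exactly 8 rows; each row is the pose to reach, as a shift and turn from the pose commanded when the call began, along the tool's axes at that moment; what a row does not reach only later rows make up. A row lasts 1/12 s, in which the tool goes at most 41.7 mm and 7.16 degrees, less where a joint would pass 70% of its speed; a pose out of reach is approached as far as the arm can. A call with a gripper value outside its range is refused whole. The fingers move at their own pace and stop on an object; the grip force is fixed at half the most. Time passes only in rows, so rows that repeat a pose let the fingers close, or fill a call up. It gives the time, the measured TCP pose, the force, the opening and the grip force at its end, in the units of the state.
- bot.get_state(): the state, without advancing time (a new reading comes with each control period).
- bot.get_image(name): name is "scene" or "top" or "wrist"; returns (picture, depth): 480x640x3 uint8, red, green, blue; 480x640 float32, m along the optical axis (not along the pixel's ray), 0 where there is no reading.
- bot.camera_params(name): a dict with "vertical_fov" (degrees; the focal length in pixels is half the picture's height over the tangent of half this angle, whatever the lens; pixels are square), "cx", "cy" (the principal point, pixels), "pose" (4x4, takes a point from camera to world coordinates). Camera axes: x right, y down, z forward; pixel columns grow to the right and rows downward; lengths in m; the calibration is good to about 2 mm. The wrist camera is an equidistant fisheye: a pixel r from the principal point sees the ray r / f radians off the axis. A picture is of the moment at which its call begins: read the wrist's pose just before it. camera_params takes no time and is no camera call; for the wrist camera it gives the pose at the moment of the call.
- bot.hand_in(): hands the job in; it is judged then, once.
Trained networks look in the newest picture that a camera, given by its name, has taken for a name from the list of things; names that differ only in an ending like _2 or _b are one class to them, and where a whole thing is asked for, a point or a joint stands for the part that bears it (a point fixed in the world has none). Each returns a list of dicts, best first, with "confidence" (0 to 1); they miss things now and then, are a little off and sometimes report something else, mostly with a low value. They report only what shows in the picture. A call takes as long as a camera call.
- bot.silhouettes(camera, target): "pixels" (480x640 bool, what is visible of it) and "bbox" ([left, top, width, height] in pixels, round what is visible of it).
The state is a dict: "t": time; "q": joint angles; "qvel": joint speeds; "effort": joint torques, N m; "ee_pos": TCP position; "tool_rot": TCP orientation; "wrist_force": force on the tool from outside, world axes, zero at the start; "moment": the same for the moment, N m; "grip_width": finger opening in m; "grasp_force": force on a finger pad.
Only numpy, scipy, OpenCV 4.12 (cv2) and the standard library are available. Lean on these libraries where they do the work, as an engineer would, in place of code of your own. Each camera call takes 0.05 s, during which the arm holds its last target. There are 200 camera calls.

## Working session

There is one attempt and no reset: what is moved stays moved. The work goes in short steps, Python scripts to look and compute and a tool call to move; the robot and the scene stay as the last step left them, time stands still between calls to the robot, and variables do not carry over. Pictures are saved under pics/ and viewed, at most 10 in all, crops included, and the job is handed in when it is done.

Besides the shell and the picture viewer there is one more tool, called after "Call:" as name([rows], argument=value, ...), one row to a line, values as JSON. drive_tool: Moves the arm, as the interface text tells. Its arguments: {"type":"object","properties":{"targets":{"type":"array","items":{"type":"object","properties":{"jaw":{"type":"number"},"x":{"type":"number"},"y":{"type":"number"},"z":{"type":"number"},"ax":{"type":"number"},"ay":{"type":"number"},"az":{"type":"number"}}}}},"required":["targets"]}

```bash
ls; mkdir -p pics; cat > h.py <<'E'
import numpy as np, cv2
from bench import bot
def cam(n):
    p=bot.camera_params(n); im,d=bot.get_image(n); return p,im,d
def pts(p,d,mask):
    f=240/np.tan(np.radians(p["vertical_fov"])/2)
    v,u=np.nonzero(mask&(d>0)); z=d[v,u]
    c=np.stack([(u-p["cx"])/f*z,(v-p["cy"])/f*z,z,np.ones_like(z)])
    return (p["pose"]@c)[:3].T
def save(n,im): cv2.imwrite("pics/"+n,im[:,:,::-1])
E
python3 - <<'E'
from h import *
s=bot.get_state(); print(s)
for n in("top","scene"):
    p,im,d=cam(n); save(n+"0.png",im); print(n,p)
    for t in("caddy","push_bar","honey_jar","bay","buffer","nose","carton","tub_tall","pot_stack"):
        for r in bot.silhouettes(n,t)[:1]:
            P=pts(p,d,r["pixels"]); 
            print(n,t,round(r["confidence"],2),r["bbox"],P.shape, np.round(np.median(P,0),3),np.round(np.percentile(P,2,axis=0),3),np.round(np.percentile(P,98,axis=0),3))
E
```

```text
pics
{'t': 0.0, 'q': array([-1.24699453e+00,  4.23827153e-01,  1.63071417e+00,  3.60803498e-06,
        1.08857023e+00, -1.90454328e-02]), 'qvel': array([ 1.09161102e-04, -1.33266829e-03,  2.09234442e-04,  1.81850777e-03,
       -2.35751688e-04,  2.49070918e-05]), 'effort': array([ 3.38268510e-03, -5.57382882e+01, -2.81743616e+01,  1.90201822e-04,
        7.37245049e-03, -4.96698107e-06]), 'ee_pos': array([ 0.20992941, -0.58810434,  0.23054473]), 'tool_rot': array([-3.1400741e+00, -3.2119636e-05,  3.4284553e-01]), 'wrist_force': array([-0.14380952, -0.05017349,  0.24921727]), 'moment': array([-0.0225349 ,  0.01866155, -0.02798153]), 'grasp_force': 0.0, 'grip_width': 0.08543234736966487}
top {'vertical_fov': 46.513897920792154, 'cx': 326.5070020356206, 'cy': 237.98055913397008, 'pose': array([[-0.02931957, -0.99897818,  0.03439409,  0.48697791],
       [-0.99954515,  0.02954452,  0.00605045,  0.16686124],
       [-0.00706043, -0.03420105, -0.99939003,  1.1601409 ],
       [ 0.        ,  0.        ,  0.        ,  1.        ]])}
top caddy 0.78 [388.3, 227.0, 89.6, 65.1] (3805, 3) [ 0.47
[... 1581 characters left out ...]

scene bay 0.57 [204.8, 266.9, 156.9, 170.0] (5588, 3) [0.464 0.381 0.042] [0.393 0.229 0.001] [0.55  0.471 0.05 ]
scene buffer 0.74 [235.1, 356.4, 49.3, 51.2] (1267, 3) [0.462 0.435 0.055] [0.434 0.384 0.013] [0.49  0.454 0.059]
scene nose 0.92 [348.3, 150.3, 88.1, 86.4] (2805, 3) [ 0.459 -0.043  0.043] [ 0.417 -0.106  0.036] [0.535 0.051 0.102]
scene carton 0.64 [165.8, 261.2, 75.9, 81.6] (3523, 3) [0.625 0.364 0.055] [0.599 0.297 0.005] [0.67  0.416 0.059]
scene tub_tall 0.9 [246.2, 197.3, 45.2, 59.7] (1846, 3) [0.619 0.187 0.094] [0.598 0.145 0.01 ] [0.659 0.207 0.108]
scene pot_stack 0.63 [295.7, 164.7, 39.5, 48.9] (1455, 3) [0.615 0.046 0.078] [ 0.591 -0.002  0.004] [0.653 0.065 0.086]
```

```bash
cat >> h.py <<'E'
def colormask(im,lo,hi):
    h=cv2.cvtColor(im,cv2.COLOR_RGB2HSV); return cv2.inRange(h,lo,hi)>0
def rect(P):
    (c,wh,a)=cv2.minAreaRect((P[:,:2]*1000).astype(np.float32)); return np.round(c,1),np.round(wh,1),round(a,1)
E
python3 - <<'E'
from h import *
p,im,d=cam("top")
save("topcrop.png",cv2.resize(im[150:320,160:500],None,fx=2.35,fy=2.35,interpolation=cv2.INTER_CUBIC))
n,l,st,ce=cv2.connectedComponentsWithStats(colormask(im,(18,90,90),(38,255,255)).astype(np.uint8))
for i in range(1,n):
    if st[i,4]>40: P=pts(p,d,l==i); print("Y",st[i],rect(P),np.median(P[:,2]))
n,l,st,ce=cv2.connectedComponentsWithStats(colormask(im,(95,100,60),(130,255,255)).astype(np.uint8))
for i in range(1,n):
    if st[i,4]>40: P=pts(p,d,l==i); P=P[P[:,2]>.09]; print("B",st[i],len(P) and rect(P),len(P) and P.mean(0))
r=bot.silhouettes("top","caddy")[0]; P=pts(p,d,r["pixels"]); Q=P[(P[:,2]>.03)&(P[:,2]<.056)]; print("deck",rect(Q))
r=bot.silhouettes("top","buffer")[0]; P=pts(p,d,r["pixels"]); Q=P[(P[:,2]>.045)]; print("buf",rect(Q))
E
```

```text
Y [    0     0   240   215 21739] (array([628.4, 355.1]), array([265.6, 134.4]), 77.9) 0.9352335903967905
Y [287   0  19   6  66] (array([690.6, 190.4]), array([13.2, 19. ]), 74.5) 0.7091254327493706
Y [588  42  52  34 697] (array([595.8,  -5.8]), array([15.2, 26.1]), 29.2) 0.8364932423162865
Y [569  45  39  21  93] (array([598.6,  15.8]), array([ 4.8, 12.6]), 23.2) 0.8390477977220104
Y [295  76  36  29 615] (array([639.4, 179.6]), array([48.3, 35.4]), 4.7) 0.7042958934118813
Y [  403    80   237   147 16383] (array([ 644. , -148.3]), array([182.7, 507.8]), 11.3) 0.67316919992505
Y [368  96  12  18  81] (array([626. , 121.7]), array([12.4, 31.8]), 76.2) 0.6626407894619584
Y [452 108  36  20 264] (array([624.1,  21.7]), array([36.3, 18.6]), 83.7) 0.5972707672765593
Y [ 77 130  53  15 388] (array([616.6, 394.8]), array([53.4, 13.6]), 82.1) 0.5975048215689116
Y [ 93 141  49  11 269] (array([605.9, 381.1]), array([ 8.9, 49.8]), 1.6) 0.5972471486808342
Y [586 142  15   9  46] (array([577. , -58.4]), array([ 13.8, 173.6]), 19.7) 0.5342509575345739
Y [  0 202  10  26 193] (array([579.6, 747
[... 1756 characters left out ...]
] (array([401.8, 584.2]), array([ 11.1, 113.3]), 5.1) -0.00043236328673690316
Y [  0 309  55   5 166] (array([ 361.4, 1014.7]), array([ 20.4, 543.2]), 8.5) -0.0017280607984174745
Y [532 337  51  30 640] (array([ 202.2, -502.7]), array([329.5,  74.1]), 66.7) -0.3773988562432291
Y [532 353  27  32 182] (array([ 184.3, -396.4]), array([107.7,  42.9]), 26.4) -0.3398923911944691
Y [549 363  16  13  57] (array([ 124.5, -512.4]), array([198.2,  14. ]), 61.8) -0.4591758422158647
B [462 239  14  52 462] (array([465.2, -96. ]), array([16.8, 97.5]), 80.7) [ 0.46546109 -0.09469856  0.09823945]
deck (array([477.3, -27.8]), array([155.9, 110. ]), 80.8)
buf (array([466.2, 418.7]), array([59.5, 71.4]), 5.2)
```

View pics/topcrop.png

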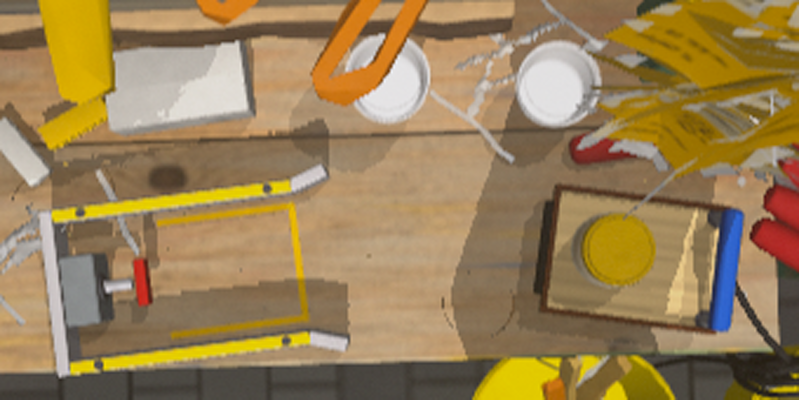

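View pics/scene0.png

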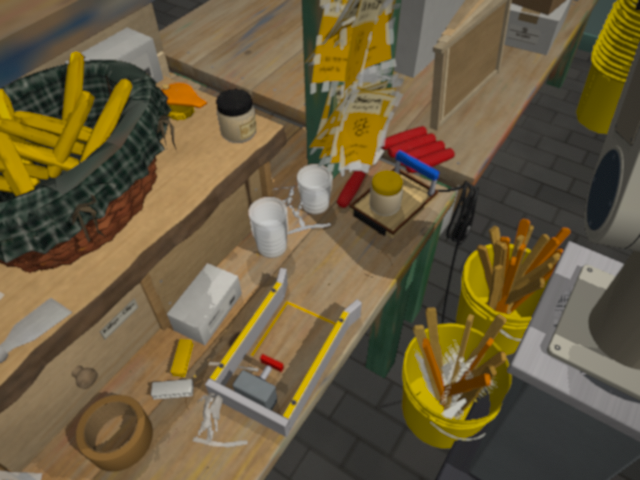

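Top view: bay at left, mouth facing right, with the red pad at crop (140,280). The caddy is at right with its bar at (730,270), nose left, and jar lid at (617,248). It points about 15° off the bay. Moving above the bar.

Call:
drive_tool([
  {"jaw": 0.3,"x": 20,"y": -19,"az": 0.03},
  {"jaw": 0.5,"x": 45,"y": -42,"az": 0.06},
  {"jaw": 0.5,"x": 73,"y": -68,"az": 0.1},
  {"jaw": 0.5,"x": 102,"y": -95,"az": 0.15},
  {"jaw": 0.5,"x": 131,"y": -122,"az": 0.2},
  {"jaw": 0.5,"x": 160,"y": -149,"az": 0.25},
  {"jaw": 0.5,"x": 189,"y": -176,"az": 0.3},
  {"jaw": 0.5,"x": 218,"y": -203,"az": 0.35},
])

```text
validation failed for argument at $.ta...
```

```bash
cat >> h.py <<'E'
def go(x,y,yaw):
    "needed tool x,y mm and az to bring TCP to world x,y(mm), yaw deg"
    s=bot.get_state(); c=s["tool_rot"][2]; d=np.array([x,y])-1000*s["ee_pos"][:2]
    print("t",round(s["t"],2),"tcp",np.round(1000*s["ee_pos"],1),"rpy",np.round(np.degrees(s["tool_rot"]),2),"q",np.round(s["q"],2),"w",round(s["grip_width"],4),"F",np.round(s["wrist_force"],2))
    print("dx,dy,az",np.round(np.cos(c)*d[0]+np.sin(c)*d[1],1),np.round(np.sin(c)*d[0]-np.cos(c)*d[1],1),round(c-np.radians(yaw),3))
def bayfit(p,im,d):
    m=colormask(im,(18,90,90),(38,255,255)); P=pts(p,d,m); P=P[(abs(P[:,2]-.046)<.006)&(P[:,1]>.2)&(P[:,1]<.5)&(P[:,0]<.6)&(P[:,0]>.35)]
    return rect(P[P[:,0]>.47]),rect(P[P[:,0]<.47])
E
python3 - <<'E'
from h import *
go(465.4,-95.5,-9.3)
p,im,d=cam("top"); print(bayfit(p,im,d))
h=cv2.cvtColor(im,cv2.COLOR_RGB2HSV); m=((h[...,0]<8)|(h[...,0]>172))&(h[...,1]>150)
P=pts(p,d,m); P=P[(P[:,1]>.3)&(P[:,1]<.5)&(abs(P[:,0]-.46)<.06)&(P[:,2]>.02)]; print("pad",len(P),rect(P),np.percentile(P,[2,98],axis=0))
E
```

```text
t 1.15 tcp [ 210.1 -588.6  231.3] rpy [-180.      0.     19.64] q [-1.25  0.42  1.63 -0.    1.09 -0.02] w 0.0854 F [ 1.05 -0.5  -0.24]
dx,dy,az 406.2 -378.6 0.505
((array([537.2, 361.7]), array([ 12. , 204.8]), 5.7), (array([407.7, 348.3]), array([ 11.3, 204. ]), 5.6))
pad 117 (array([469., 388.]), array([38.7, 10.1]), 6.3) [[0.45036655 0.38197555 0.03553044]
 [0.48767934 0.39350491 0.05157042]]
```

Call:
drive_tool([
  {"jaw": 0.3,"x": 20,"y": -19,"z": 0,"ax": 0,"ay": 0,"az": 0.03},
  {"jaw": 0.5,"x": 45,"y": -42,"z": 0,"ax": 0,"ay": 0,"az": 0.06},
  {"jaw": 0.5,"x": 73,"y": -68,"z": 0,"ax": 0,"ay": 0,"az": 0.1},
  {"jaw": 0.5,"x": 102,"y": -95,"z": 0,"ax": 0,"ay": 0,"az": 0.15},
  {"jaw": 0.5,"x": 131,"y": -122,"z": 0,"ax": 0,"ay": 0,"az": 0.2},
  {"jaw": 0.5,"x": 160,"y": -149,"z": 0,"ax": 0,"ay": 0,"az": 0.25},
  {"jaw": 0.5,"x": 189,"y": -176,"z": 0,"ax": 0,"ay": 0,"az": 0.3},
  {"jaw": 0.5,"x": 218,"y": -203,"z": 0,"ax": 0,"ay": 0,"az": 0.35},
])

```text
t: 1.87
ee_pos: [0.3477, -0.3225, 0.2315]
tool_rot: [3.141, -0.0, -0.01]
wrist_force: [1.1, 0.3, 0.4]
grip_width: 0.0423
grasp_force: 0.0
```

```bash
python3 -c "
from h import *
go(465.4,-95.5,-9.3)"
```

```text
t 1.87 tcp [ 347.7 -322.5  231.5] rpy [ 1.7998e+02 -3.0000e-02 -5.8000e-01] q [-0.77  0.2   1.95  0.    0.99  0.81] w 0.0423 F [1.08 0.33 0.44]
dx,dy,az 115.4 -228.2 0.152
```

Call:
drive_tool([
  {"jaw": 0.5,"x": 16,"y": -32,"z": 0,"ax": 0,"ay": 0,"az": 0.03},
  {"jaw": 0.5,"x": 34,"y": -67,"z": 10,"ax": 0,"ay": 0,"az": 0.06},
  {"jaw": 0.5,"x": 52,"y": -103,"z": 20,"ax": 0,"ay": 0,"az": 0.09},
  {"jaw": 0.5,"x": 70,"y": -138,"z": 30,"ax": 0,"ay": 0,"az": 0.12},
  {"jaw": 0.5,"x": 88,"y": -173,"z": 40,"ax": 0,"ay": 0,"az": 0.152},
  {"jaw": 0.5,"x": 104,"y": -205,"z": 50,"ax": 0,"ay": 0,"az": 0.152},
  {"jaw": 0.5,"x": 115,"y": -227,"z": 55,"ax": 0,"ay": 0,"az": 0.152},
  {"jaw": 0.5,"x": 115,"y": -227,"z": 55,"ax": 0,"ay": 0,"az": 0.152},
])

```text
t: 2.53
ee_pos: [0.4651, -0.0945, 0.1755]
tool_rot: [-3.141, 0.001, -0.155]
wrist_force: [-0.5, 0.7, -0.1]
grip_width: 0.0425
grasp_force: 0.0
```

```bash
python3 - <<'E'
from h import *
go(465.4,-95.5,-9.3)
p,im,d=cam("wrist"); save("w1.png",im); print(p)
E
```

```text
t 2.53 tcp [465.1 -94.5 175.5] rpy [-1.7995e+02  3.0000e-02 -8.9000e+00] q [-0.23  0.29  2.    0.    0.86  1.5 ] w 0.0425 F [-0.52  0.71 -0.08]
dx,dy,az 0.5 0.9 0.007
{'vertical_fov': 65.70646984690485, 'cx': 314.0061048336676, 'cy': 236.90909420022666, 'pose': array([[-1.53777442e-01, -9.36544039e-01, -3.15020255e-01,
         5.44707535e-01],
       [-9.88105301e-01,  1.45545834e-01,  4.96419588e-02,
        -1.07253920e-01],
       [-6.41995013e-04,  3.18906997e-01, -9.47785796e-01,
         3.17038939e-01],
       [ 0.00000000e+00,  0.00000000e+00,  0.00000000e+00,
         1.00000000e+00]])}
```

View pics/w1.png

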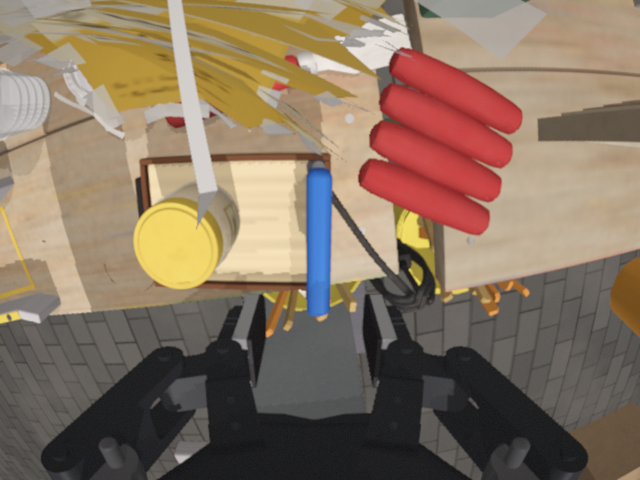

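Wrist view: the blue bar (column 317) lies midway between the fingers and parallel to the pads. A pale strip hangs near the jar at (190,100), so I'll check where it is.

```bash
python3 - <<'E'
from h import *
p,im,d=cam("wrist"); f=240/np.tan(np.radians(p["vertical_fov"])/2)
for u,v in((176,5),(182,60),(190,110),(198,160),(205,205),(318,200),(317,300),(100,60),(300,100)):
    x,y=u-p["cx"],v-p["cy"]; r=np.hypot(x,y); z=d[v,u]; k=np.tan(r/f)*z/r
    print(u,v,im[v,u],np.round((p["pose"]@[x*k,y*k,z,1])[:3],3))
E
```

```text
176 5 [153 128  66] [ 0.581 -0.078  0.223]
182 60 [186 173 150] [ 0.544 -0.109  0.317]
190 110 [210 206 202] [ 0.544 -0.109  0.317]
198 160 [213 209 205] [ 0.541 -0.091  0.265]
205 205 [164 151 129] [ 0.501 -0.031  0.091]
318 200 [ 72 133 216] [ 0.494 -0.103  0.098]
317 300 [ 72 126 204] [ 0.427 -0.093  0.099]
100 60 [177 143  57] [ 0.591 -0.019  0.165]
300 100 [165 138 111] [ 0.56  -0.099 -0.   ]
```

Call:
drive_tool([
  {"jaw": 0.5,"x": 0,"y": 0.5,"z": 20,"ax": 0,"ay": 0,"az": 0.007},
  {"jaw": 0.5,"x": 0,"y": 0.5,"z": 45,"ax": 0,"ay": 0,"az": 0.007},
  {"jaw": 0.5,"x": 0,"y": 0.5,"z": 70,"ax": 0,"ay": 0,"az": 0.007},
  {"jaw": 0.5,"x": 0,"y": 0.5,"z": 90,"ax": 0,"ay": 0,"az": 0.007},
  {"jaw": 0.5,"x": 0,"y": 0.5,"z": 101,"ax": 0,"ay": 0,"az": 0.007},
  {"jaw": 0.5,"x": 0,"y": 0.5,"z": 105,"ax": 0,"ay": 0,"az": 0.007},
  {"jaw": 0.6,"x": 0,"y": 0.5,"z": 105,"ax": 0,"ay": 0,"az": 0.007},
  {"jaw": 0.68,"x": 0,"y": 0.5,"z": 105,"ax": 0,"ay": 0,"az": 0.007},
])

```text
t: 3.3
ee_pos: [0.4639, -0.0993, 0.0719]
tool_rot: [3.141, -0.001, -0.167]
wrist_force: [0.6, -0.1, 0.3]
grip_width: 0.0276
grasp_force: 0.0
```

Call:
drive_tool([
  {"jaw": 0.75,"x": 0,"y": 0,"z": 0,"ax": 0,"ay": 0,"az": 0},
  {"jaw": 0.8,"x": 0,"y": 0,"z": 0,"ax": 0,"ay": 0,"az": 0},
  {"jaw": 0.9,"x": 0,"y": 0,"z": 0,"ax": 0,"ay": 0,"az": 0},
  {"jaw": 1,"x": 0,"y": 0,"z": 0,"ax": 0,"ay": 0,"az": 0},
  {"jaw": 1,"x": 0,"y": 0,"z": 0,"ax": 0,"ay": 0,"az": 0},
  {"jaw": 1,"x": 0,"y": 0,"z": 0,"ax": 0,"ay": 0,"az": 0},
  {"jaw": 1,"x": 0,"y": 0,"z": 0,"ax": 0,"ay": 0,"az": 0},
  {"jaw": 1,"x": 0,"y": 0,"z": 0,"ax": 0,"ay": 0,"az": 0},
])

```text
t: 3.97
ee_pos: [0.4644, -0.0987, 0.0723]
tool_rot: [3.141, -0.002, -0.166]
wrist_force: [-1.7, -0.5, 6.7]
grip_width: 0.0149
grasp_force: 58.8
```

```bash
python3 - <<'E'
from h import *
go(465.4,-95.5,-9.3)
print(bot.get_state()["grasp_force"])
p,im,d=cam("top"); save("t2.png",cv2.resize(im[200:320,340:500],None,fx=4,fy=4))
E
```

```text
t 3.97 tcp [464.4 -98.7  72.3] rpy [ 1.7999e+02 -1.0000e-01 -9.5100e+00] q [-0.23  0.47  2.05 -0.    0.62  1.5 ] w 0.0149 F [-1.71 -0.53  6.67]
dx,dy,az 0.4 -3.3 -0.004
58.81473183631897
```

View pics/t2.png

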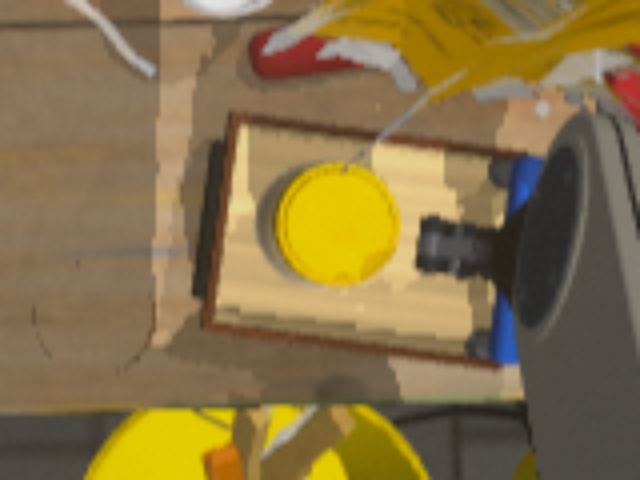

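Call:
drive_tool([
  {"jaw": 1,"x": 0,"y": -1,"z": -0.3,"ax": 0,"ay": 0,"az": 0},
  {"jaw": 1,"x": 0,"y": -3,"z": -0.5,"ax": 0,"ay": 0,"az": 0},
  {"jaw": 1,"x": 0,"y": -6,"z": -0.5,"ax": 0,"ay": 0,"az": 0},
  {"jaw": 1,"x": 0,"y": -10,"z": -0.5,"ax": 0,"ay": 0,"az": 0},
  {"jaw": 1,"x": 0,"y": -15,"z": -0.5,"ax": 0,"ay": 0,"az": 0},
  {"jaw": 1,"x": 0,"y": -20,"z": -0.5,"ax": 0,"ay": 0,"az": 0},
  {"jaw": 1,"x": 0,"y": -25,"z": -0.5,"ax": 0,"ay": 0,"az": 0},
  {"jaw": 1,"x": 0,"y": -30,"z": -0.5,"ax": 0,"ay": 0,"az": 0},
])

```text
t: 4.68
ee_pos: [0.4694, -0.0686, 0.0724]
tool_rot: [3.141, -0.001, -0.166]
wrist_force: [-0.3, -2.3, 8.1]
grip_width: 0.0153
grasp_force: 59.2
```

Call:
drive_tool([
  {"jaw": 1,"x": 0,"y": -5,"z": 0,"ax": 0,"ay": 0,"az": 0},
  {"jaw": 1,"x": 0,"y": -11,"z": 0,"ax": 0,"ay": 0,"az": 0},
  {"jaw": 1,"x": 0,"y": -17,"z": 0,"ax": 0,"ay": 0,"az": 0},
  {"jaw": 1,"x": 0,"y": -23,"z": 0,"ax": 0,"ay": 0,"az": 0},
  {"jaw": 1,"x": 0,"y": -29,"z": 0,"ax": 0,"ay": 0,"az": 0},
  {"jaw": 1,"x": 0,"y": -35,"z": 0,"ax": 0,"ay": 0,"az": 0},
  {"jaw": 1,"x": 0,"y": -40,"z": 0,"ax": 0,"ay": 0,"az": 0},
  {"jaw": 1,"x": 0,"y": -44,"z": 0,"ax": 0,"ay": 0,"az": 0},
])

```text
t: 5.35
ee_pos: [0.4767, -0.025, 0.0724]
tool_rot: [-3.142, -0.001, -0.166]
wrist_force: [-0.2, -1.0, 7.4]
grip_width: 0.0151
grasp_force: 59.2
```

Call:
drive_tool([
  {"jaw": 1,"x": 0,"y": -4,"z": 0,"ax": 0,"ay": 0,"az": 0},
  {"jaw": 1,"x": 0,"y": -8,"z": 0,"ax": 0,"ay": 0,"az": 0},
  {"jaw": 1,"x": 0,"y": -12,"z": 0,"ax": 0,"ay": 0,"az": 0},
  {"jaw": 1,"x": 0,"y": -16,"z": 0,"ax": 0,"ay": 0,"az": 0},
  {"jaw": 1,"x": 0,"y": -20,"z": 0,"ax": 0,"ay": 0,"az": 0},
  {"jaw": 1,"x": 0,"y": -23,"z": 0,"ax": 0,"ay": 0,"az": 0},
  {"jaw": 1,"x": 0,"y": -25,"z": 0,"ax": 0,"ay": 0,"az": 0},
  {"jaw": 1,"x": 0,"y": -26,"z": 0,"ax": 0,"ay": 0,"az": 0},
])

```text
t: 6.02
ee_pos: [0.481, 0.0007, 0.0724]
tool_rot: [-3.141, -0.001, -0.166]
wrist_force: [-0.2, -1.6, 6.7]
grip_width: 0.015
grasp_force: 59.2
```

```bash
python3 - <<'E'
from h import *
go(465.4,-95.5,-9.3)
p,im,d=cam("top"); save("t3.png",cv2.resize(im[190:320,170:460],None,fx=2.7,fy=2.7))
r=bot.silhouettes("top","caddy")[0]; P=pts(p,d,r["pixels"]); Q=P[(P[:,2]>.03)&(P[:,2]<.056)]; print("deck",rect(Q))
P=pts(p,d,colormask(im,(95,100,60),(130,255,255))); P=P[(P[:,2]>.085)&(P[:,2]<.11)&(P[:,0]>.38)&(P[:,0]<.6)];print(rect(P))
p,im,d=cam("scene"); save("s3.png",im[130:370,180:440].repeat(2,0).repeat(2,1))
E
```

```text
t 6.02 tcp [481.    0.7  72.4] rpy [-1.7999e+02 -8.0000e-02 -9.4900e+00] q [-0.02  0.48  2.04  0.    0.62  1.71] w 0.015 F [-0.15 -1.57  6.74]
dx,dy,az 0.5 97.4 -0.003
deck (array([495.6,  80.8]), array([132.7, 109.7]), 80.6)
(array([0., 0.]), array([0., 0.]), 0.0)
```

View pics/t3.png

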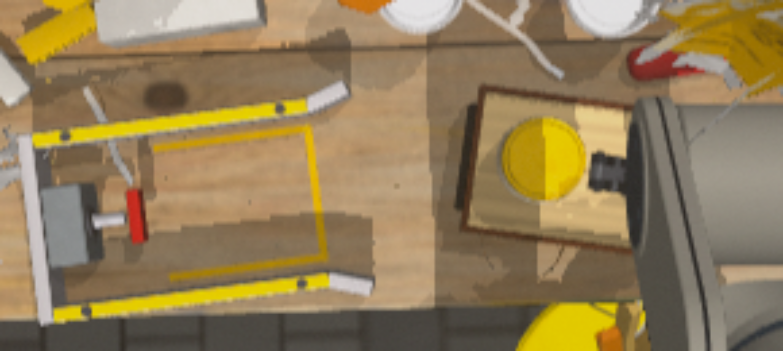

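View pics/s3.png

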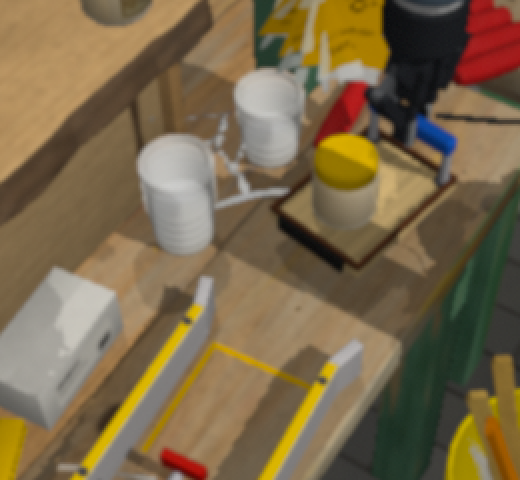

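The castors have rolled 100 mm, the nose is still about 109 mm outside the mouth, and the jar is steady. Now steering: rest of the move is TCP to about (498, 92) at yaw 5.65°.

Call:
drive_tool([
  {"jaw": 1,"x": 0,"y": -1.5,"z": -0.2,"ax": 0,"ay": 0,"az": 0},
  {"jaw": 1,"x": 0.1,"y": -4.5,"z": -0.2,"ax": 0,"ay": 0,"az": -0.004},
  {"jaw": 1,"x": 0.2,"y": -8,"z": -0.2,"ax": 0,"ay": 0,"az": -0.01},
  {"jaw": 1,"x": 0.3,"y": -12,"z": -0.2,"ax": 0,"ay": 0,"az": -0.02},
  {"jaw": 1,"x": 0.5,"y": -16,"z": -0.2,"ax": 0,"ay": 0,"az": -0.03},
  {"jaw": 1,"x": 0.6,"y": -20,"z": -0.2,"ax": 0,"ay": 0,"az": -0.042},
  {"jaw": 1,"x": 0.7,"y": -24,"z": -0.2,"ax": 0,"ay": 0,"az": -0.054},
  {"jaw": 1,"x": 0.8,"y": -28,"z": -0.2,"ax": 0,"ay": 0,"az": -0.066},
])

```text
t: 6.83
ee_pos: [0.486, 0.0281, 0.0724]
tool_rot: [-3.141, -0.001, -0.099]
wrist_force: [-0.3, -0.8, 6.4]
grip_width: 0.0153
grasp_force: 59.2
```

```bash
python3 -c "
from h import *
go(498.5,91.8,5.65)"
```

```text
t 6.83 tcp [486.   28.1  72.4] rpy [-1.7999e+02 -3.0000e-02 -5.7000e+00] q [0.03 0.49 2.02 0.   0.63 1.7 ] w 0.0153 F [-0.32 -0.84  6.43]
dx,dy,az 6.1 -64.6 -0.198
```

Call:
drive_tool([
  {"jaw": 1,"x": 0.4,"y": -4,"z": 0,"ax": 0,"ay": 0,"az": -0.012},
  {"jaw": 1,"x": 0.8,"y": -8,"z": 0,"ax": 0,"ay": 0,"az": -0.025},
  {"jaw": 1,"x": 1.2,"y": -12,"z": 0,"ax": 0,"ay": 0,"az": -0.038},
  {"jaw": 1,"x": 1.6,"y": -16,"z": 0,"ax": 0,"ay": 0,"az": -0.051},
  {"jaw": 1,"x": 2,"y": -20,"z": 0,"ax": 0,"ay": 0,"az": -0.064},
  {"jaw": 1,"x": 2.4,"y": -24,"z": 0,"ax": 0,"ay": 0,"az": -0.077},
  {"jaw": 1,"x": 2.8,"y": -28,"z": 0,"ax": 0,"ay": 0,"az": -0.09},
  {"jaw": 1,"x": 3.1,"y": -32,"z": 0,"ax": 0,"ay": 0,"az": -0.103},
])

```text
t: 7.5
ee_pos: [0.4916, 0.0596, 0.0723]
tool_rot: [3.142, 0.001, 0.004]
wrist_force: [-2.6, -1.4, 9.3]
grip_width: 0.015
grasp_force: 59.6
```

```bash
python3 -c "
from h import *
go(498.5,91.8,5.65)"
```

```text
t 7.5 tcp [491.6  59.6  72.3] rpy [1.8e+02 5.0e-02 2.1e-01] q [0.1  0.49 2.01 0.   0.64 1.66] w 0.015 F [-2.63 -1.42  9.33]
dx,dy,az 7.0 -32.2 -0.095
```

Call:
drive_tool([
  {"jaw": 1,"x": 1,"y": -4,"z": -0.1,"ax": 0,"ay": 0,"az": -0.014},
  {"jaw": 1,"x": 2,"y": -8.5,"z": -0.2,"ax": 0,"ay": 0,"az": -0.028},
  {"jaw": 1,"x": 3,"y": -13,"z": -0.3,"ax": 0,"ay": 0,"az": -0.042},
  {"jaw": 1,"x": 4,"y": -17.5,"z": -0.3,"ax": 0,"ay": 0,"az": -0.056},
  {"jaw": 1,"x": 5,"y": -22,"z": -0.3,"ax": 0,"ay": 0,"az": -0.07},
  {"jaw": 1,"x": 6,"y": -26,"z": -0.3,"ax": 0,"ay": 0,"az": -0.082},
  {"jaw": 1,"x": 6.7,"y": -29,"z": -0.3,"ax": 0,"ay": 0,"az": -0.092},
  {"jaw": 1,"x": 7,"y": -31,"z": -0.3,"ax": 0,"ay": 0,"az": -0.095},
])

```text
t: 8.17
ee_pos: [0.4976, 0.0906, 0.0724]
tool_rot: [3.141, 0.003, 0.099]
wrist_force: [-4.3, -2.7, 9.4]
grip_width: 0.0148
grasp_force: 59.5
```

```bash
python3 - <<'E'
from h import *
go(498.5,91.8,5.65)
p,im,d=cam("top"); save("t4.png",cv2.resize(im[200:320,170:410],None,fx=3.3,fy=3.3)); print(bayfit(p,im,d))
h=np.array([-.0985,.9951]);rt=np.array([.9951,.0985]);m=np.array([482.5,253.])
for n in ("top",):
  r=bot.silhouettes(n,"caddy")[0]; P=pts(p,d,r["pixels"]); Q=P[(P[:,2]>.03)&(P[:,2]<.056)]; print("deck",rect(Q))
  q=(Q[:,:2]*1000-m); l,a=q@h,q@rt
  for lo in (-80,-60,-45,-30): 
    s=(l>lo)&(l<lo+12); print(lo,np.percentile(a[s],[1,99]).round(1))
  print("max l",np.percentile(l,99.5))
c=bot.get_state()["ee_pos"][:2]*1000-m; print("tcp long,right",c@h,c@rt)
E
```

```text
t 8.17 tcp [497.6  90.6  72.4] rpy [1.7999e+02 1.4000e-01 5.6700e+00] q [0.16 0.51 1.98 0.   0.66 1.63] w 0.0148 F [-4.32 -2.73  9.39]
dx,dy,az 1.0 -1.1 0.0
((array([529.4, 327.3]), array([265. ,  70.8]), 78.1), (array([415.6, 320.9]), array([ 45.1, 258.5]), 16.1))
deck (array([488.9, 191. ]), array([109.9,  93. ]), 6.1)
-80 [-52.6  54.4]
-60 [-53.7  54.3]
-45 [-54.   54.2]
-30 [-53.7  52.2]
max l -16.443658620559933
tcp long,right -162.92557127226104 -0.9723671982723117
```

View pics/t4.png

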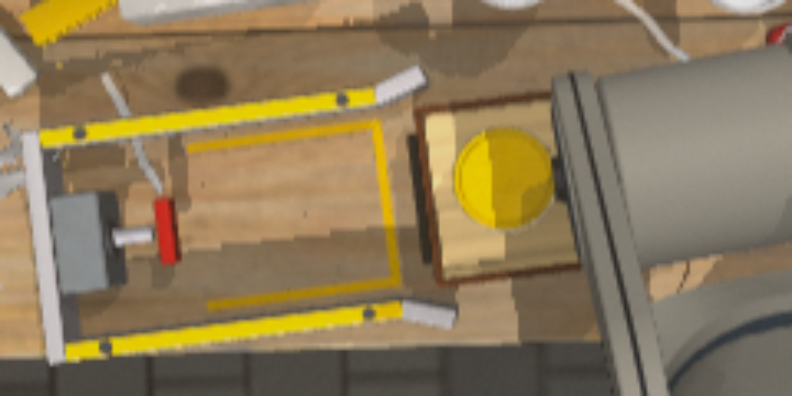

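The caddy is centred (edges −53.7 and +54.2 mm) and in line, with the nose about 16 mm short of the mouth. Driving straight in.

Call:
drive_tool([
  {"jaw": 1,"x": 0,"y": -2,"z": -0.2,"ax": 0,"ay": 0,"az": 0},
  {"jaw": 1,"x": 0,"y": -5,"z": -0.3,"ax": 0,"ay": 0,"az": 0},
  {"jaw": 1,"x": 0,"y": -9,"z": -0.3,"ax": 0,"ay": 0,"az": 0},
  {"jaw": 1,"x": 0,"y": -13,"z": -0.3,"ax": 0,"ay": 0,"az": 0},
  {"jaw": 1,"x": 0,"y": -17,"z": -0.3,"ax": 0,"ay": 0,"az": 0},
  {"jaw": 1,"x": 0,"y": -21,"z": -0.3,"ax": 0,"ay": 0,"az": 0},
  {"jaw": 1,"x": 0,"y": -25,"z": -0.3,"ax": 0,"ay": 0,"az": 0},
  {"jaw": 1,"x": 0,"y": -28,"z": -0.3,"ax": 0,"ay": 0,"az": 0},
])

```text
t: 8.93
ee_pos: [0.4952, 0.1185, 0.0724]
tool_rot: [3.141, 0.002, 0.098]
wrist_force: [-3.6, -2.1, 6.1]
grip_width: 0.0152
grasp_force: 58.9
```

Call:
drive_tool([
  {"jaw": 1,"x": 0,"y": -3,"z": 0,"ax": 0,"ay": 0,"az": 0},
  {"jaw": 1,"x": 0,"y": -7,"z": 0,"ax": 0,"ay": 0,"az": 0},
  {"jaw": 1,"x": 0,"y": -11,"z": 0,"ax": 0,"ay": 0,"az": 0},
  {"jaw": 1,"x": 0,"y": -15,"z": 0,"ax": 0,"ay": 0,"az": 0},
  {"jaw": 1,"x": 0,"y": -19,"z": 0,"ax": 0,"ay": 0,"az": 0},
  {"jaw": 1,"x": 0,"y": -23,"z": 0,"ax": 0,"ay": 0,"az": 0},
  {"jaw": 1,"x": 0,"y": -27,"z": 0,"ax": 0,"ay": 0,"az": 0},
  {"jaw": 1,"x": 0,"y": -30,"z": 0,"ax": 0,"ay": 0,"az": 0},
])

```text
t: 9.6
ee_pos: [0.493, 0.1484, 0.0725]
tool_rot: [-3.142, 0.0, 0.098]
wrist_force: [-2.7, -1.6, 2.8]
grip_width: 0.015
grasp_force: 58.6
```

```bash
cat >> h.py <<'E'
def chk():
    h=np.array([-.0985,.9951]);rt=np.array([.9951,.0985]);m=np.array([482.5,253.])
    p,im,d=cam("top"); c=bot.get_state(); e=c["ee_pos"][:2]*1000-m
    print("t",c["t"],"nose by tcp",e@h+147,"right",e@rt,"F long,right,z",c["wrist_force"][:2]@h,c["wrist_force"][:2]@rt,c["wrist_force"][2],"yaw",np.degrees(c["tool_rot"][2]),"M",c["moment"])
    r=bot.silhouettes("top","caddy")[0]; P=pts(p,d,r["pixels"]); Q=P[(P[:,2]>.03)&(P[:,2]<.056)]
    q=(Q[:,:2]*1000-m); l,a=q@h,q@rt; L=np.percentile(l,99.5); print("nose cam",L)
    for o in (20,32,44,56):
        s=(l<L-o)&(l>L-o-12); print(np.percentile(a[s],[1,99]).round(1))
    hs=cv2.cvtColor(im,cv2.COLOR_RGB2HSV); k=((hs[...,0]<8)|(hs[...,0]>172))&(hs[...,1]>150)
    P=pts(p,d,k); P=P[(P[:,1]>.3)&(P[:,1]<.5)&(abs(P[:,0]-.46)<.06)&(P[:,2]>.02)]; q=P[:,:2]*1000-m; print("pad long",np.percentile(q@h,[1,50,99]),len(q))
E
python3 -c "
from h import *
chk()"
```

```text
t 9.65 nose by tcp 42.219230145656894 right 0.16570825083550897 F long,right,z 1.4257271768685011 -3.536753145084649 1.653918505769583 yaw 5.616348986229583 M [0.15375304 0.57503984 0.0517059 ]
nose cam 41.88907726679053
[-52.3  54.2]
[-52.7  55. ]
[-52.2  55.7]
[-53.1  55.3]
pad long [130.77253577 135.0459587  141.10500391] 117
```

Call:
drive_tool([
  {"jaw": 1,"x": -0.2,"y": -3,"z": 0,"ax": 0,"ay": 0,"az": 0},
  {"jaw": 1,"x": -0.4,"y": -7,"z": 0,"ax": 0,"ay": 0,"az": 0},
  {"jaw": 1,"x": -0.6,"y": -11,"z": 0,"ax": 0,"ay": 0,"az": 0},
  {"jaw": 1,"x": -0.8,"y": -15,"z": 0,"ax": 0,"ay": 0,"az": 0},
  {"jaw": 1,"x": -1,"y": -19,"z": 0,"ax": 0,"ay": 0,"az": 0},
  {"jaw": 1,"x": -1.1,"y": -23,"z": 0,"ax": 0,"ay": 0,"az": 0},
  {"jaw": 1,"x": -1.2,"y": -27,"z": 0,"ax": 0,"ay": 0,"az": 0},
  {"jaw": 1,"x": -1.2,"y": -30,"z": 0,"ax": 0,"ay": 0,"az": 0},
])

```text
t: 10.37
ee_pos: [0.4894, 0.1783, 0.0726]
tool_rot: [-3.141, -0.001, 0.098]
wrist_force: [1.1, -0.3, -2.4]
grip_width: 0.0148
grasp_force: 58.5
```

```bash
python3 -c "
from h import *
chk()"
```

```text
t 10.4167 nose by tcp 72.31913341802424 right -0.4996281611031795 F long,right,z 1.5266237531364677 1.1107962601701766 -2.697925740087834 yaw 5.6173188869015656 M [ 0.02499965 -0.20786995 -0.03276849]
nose cam 71.34330780763992
[-53.2  55.3]
[-52.9  55.4]
[-53.8  54.5]Traceback (most recent call last):
  File "<string>", line 3, in <module>
    chk()
    ~~~^^
  File "h.py", line 30, in chk
    s=(l<L-o)&(l>L-o-12); print(np.percentile(a[s],[1,99]).round(1))
                                ~~~~~~~~~~~~~^^^^^^^^^^^^^
    return _quantile_unchecked(
        a, q, axis, out, overwrite_input, method, keepdims, weights)
    return _ureduce(a,
                    func=_quantile_ureduce_func,
    ...<5 lines>...
                    overwrite_input=overwrite_input,
                    method=method)
    r = func(a, **kwargs)
    result = _quantile(arr,
                       quantiles=q,
    ...<2 lines>...
                       out=out,
                       weights=wgt)
    slices_having_nans = np.isnan(arr[-1, ...])
                                  ~~~^^^^^^^^^
IndexError: index -1 is out of bounds for axis 0 with size 0
```

Call:
drive_tool([
  {"jaw": 1,"x": 0,"y": -3,"z": 0.1,"ax": 0,"ay": 0,"az": 0},
  {"jaw": 1,"x": 0,"y": -7,"z": 0.2,"ax": 0,"ay": 0,"az": 0},
  {"jaw": 1,"x": 0,"y": -11,"z": 0.3,"ax": 0,"ay": 0,"az": 0},
  {"jaw": 1,"x": 0,"y": -15,"z": 0.3,"ax": 0,"ay": 0,"az": 0},
  {"jaw": 1,"x": 0,"y": -19,"z": 0.3,"ax": 0,"ay": 0,"az": 0},
  {"jaw": 1,"x": 0,"y": -23,"z": 0.3,"ax": 0,"ay": 0,"az": 0},
  {"jaw": 1,"x": 0,"y": -27,"z": 0.3,"ax": 0,"ay": 0,"az": 0},
  {"jaw": 1,"x": 0,"y": -30,"z": 0.3,"ax": 0,"ay": 0,"az": 0},
])

```text
t: 11.13
ee_pos: [0.4863, 0.2081, 0.0725]
tool_rot: [-3.141, -0.001, 0.098]
wrist_force: [1.3, -0.8, 2.0]
grip_width: 0.0154
grasp_force: 59.3
```

Call:
drive_tool([
  {"jaw": 1,"x": 0,"y": -3,"z": 0,"ax": 0,"ay": 0,"az": 0},
  {"jaw": 1,"x": 0,"y": -6,"z": 0,"ax": 0,"ay": 0,"az": 0},
  {"jaw": 1,"x": 0,"y": -9,"z": 0,"ax": 0,"ay": 0,"az": 0},
  {"jaw": 1,"x": 0,"y": -12,"z": 0,"ax": 0,"ay": 0,"az": 0},
  {"jaw": 1,"x": 0,"y": -14,"z": 0,"ax": 0,"ay": 0,"az": 0},
  {"jaw": 1,"x": 0,"y": -16,"z": 0,"ax": 0,"ay": 0,"az": 0},
  {"jaw": 1,"x": 0,"y": -17,"z": 0,"ax": 0,"ay": 0,"az": 0},
  {"jaw": 1,"x": 0,"y": -17,"z": 0,"ax": 0,"ay": 0,"az": 0},
])

```text
t: 11.8
ee_pos: [0.4847, 0.2248, 0.0724]
tool_rot: [-3.141, -0.0, 0.098]
wrist_force: [1.4, 0.9, 3.7]
grip_width: 0.015
grasp_force: 59.5
```

```bash
sed -i 's/for o in (20,32,44,56)/for o in (8,20)/' h.py; python3 -c "
from h import *
chk()"
```

```text
t 11.85 nose by tcp 118.65133252473257 right -0.6047489625734769 F long,right,z 0.33131060787473643 1.7228527842630597 3.626739108621384 yaw 5.601261852727556 M [ 0.1533004  -0.32552518 -0.06332955]
nose cam 118.64246497973407
[-53.   54.6]
[-53.   55.5]
pad long [130.8861093  134.99874832 141.35784677] 118
```

Call:
drive_tool([
  {"jaw": 1,"x": 0,"y": -1,"z": 0,"ax": 0,"ay": 0,"az": 0},
  {"jaw": 1,"x": 0,"y": -2,"z": 0,"ax": 0,"ay": 0,"az": 0},
  {"jaw": 1,"x": 0,"y": -3,"z": 0,"ax": 0,"ay": 0,"az": 0},
  {"jaw": 1,"x": 0,"y": -4,"z": 0,"ax": 0,"ay": 0,"az": 0},
  {"jaw": 1,"x": 0,"y": -5,"z": 0,"ax": 0,"ay": 0,"az": 0},
  {"jaw": 1,"x": 0,"y": -6,"z": 0,"ax": 0,"ay": 0,"az": 0},
  {"jaw": 1,"x": 0,"y": -6.5,"z": 0,"ax": 0,"ay": 0,"az": 0},
  {"jaw": 1,"x": 0,"y": -6.5,"z": 0,"ax": 0,"ay": 0,"az": 0},
])

```text
t: 12.57
ee_pos: [0.484, 0.2311, 0.0724]
tool_rot: [-3.141, -0.0, 0.098]
wrist_force: [0.9, 0.4, 4.6]
grip_width: 0.015
grasp_force: 59.7
```

Call:
drive_tool([
  {"jaw": 1,"x": 0,"y": -0.5,"z": 0,"ax": 0,"ay": 0,"az": 0},
  {"jaw": 1,"x": 0,"y": -1,"z": 0,"ax": 0,"ay": 0,"az": 0},
  {"jaw": 1,"x": 0,"y": -1.5,"z": 0,"ax": 0,"ay": 0,"az": 0},
  {"jaw": 1,"x": 0,"y": -1.8,"z": 0,"ax": 0,"ay": 0,"az": 0},
  {"jaw": 1,"x": 0,"y": -1.8,"z": 0,"ax": 0,"ay": 0,"az": 0},
  {"jaw": 1,"x": 0,"y": -1.8,"z": 0,"ax": 0,"ay": 0,"az": 0},
  {"jaw": 1,"x": 0,"y": -1.8,"z": 0,"ax": 0,"ay": 0,"az": 0},
  {"jaw": 1,"x": 0,"y": -1.8,"z": 0,"ax": 0,"ay": 0,"az": 0},
])

```text
t: 13.23
ee_pos: [0.4838, 0.2328, 0.0724]
tool_rot: [-3.141, -0.0, 0.098]
wrist_force: [2.4, -1.3, 5.5]
grip_width: 0.0153
grasp_force: 59.8
```

Call:
drive_tool([
  {"jaw": 1,"x": 0,"y": -0.5,"z": 0,"ax": 0,"ay": 0,"az": 0},
  {"jaw": 1,"x": 0,"y": -1,"z": 0,"ax": 0,"ay": 0,"az": 0},
  {"jaw": 1,"x": 0,"y": -1.2,"z": 0,"ax": 0,"ay": 0,"az": 0},
  {"jaw": 1,"x": 0,"y": -1.2,"z": 0,"ax": 0,"ay": 0,"az": 0},
  {"jaw": 1,"x": 0,"y": -1.2,"z": 0,"ax": 0,"ay": 0,"az": 0},
  {"jaw": 1,"x": 0,"y": -1.2,"z": 0,"ax": 0,"ay": 0,"az": 0},
  {"jaw": 1,"x": 0,"y": -1.2,"z": 0,"ax": 0,"ay": 0,"az": 0},
  {"jaw": 1,"x": 0,"y": -1.2,"z": 0,"ax": 0,"ay": 0,"az": 0},
])

```text
t: 13.9
ee_pos: [0.4837, 0.234, 0.0724]
tool_rot: [-3.141, -0.0, 0.098]
wrist_force: [2.6, -0.3, 5.5]
grip_width: 0.0152
grasp_force: 59.8
```

Call:
drive_tool([
  {"jaw": 1,"x": 0,"y": -0.5,"z": 0,"ax": 0,"ay": 0,"az": 0},
  {"jaw": 1,"x": 0,"y": -1,"z": 0,"ax": 0,"ay": 0,"az": 0},
  {"jaw": 1,"x": 0,"y": -1.2,"z": 0,"ax": 0,"ay": 0,"az": 0},
  {"jaw": 1,"x": 0,"y": -1.2,"z": 0,"ax": 0,"ay": 0,"az": 0},
  {"jaw": 1,"x": 0,"y": -1.2,"z": 0,"ax": 0,"ay": 0,"az": 0},
  {"jaw": 1,"x": 0,"y": -1.2,"z": 0,"ax": 0,"ay": 0,"az": 0},
  {"jaw": 1,"x": 0,"y": -1.2,"z": 0,"ax": 0,"ay": 0,"az": 0},
  {"jaw": 1,"x": 0,"y": -1.2,"z": 0,"ax": 0,"ay": 0,"az": 0},
])

```text
t: 14.57
ee_pos: [0.4836, 0.2352, 0.0724]
tool_rot: [-3.141, -0.0, 0.098]
wrist_force: [1.6, -0.4, 4.6]
grip_width: 0.0148
grasp_force: 59.8
```

Call:
drive_tool([
  {"jaw": 1,"x": 0,"y": -0.5,"z": 0,"ax": 0,"ay": 0,"az": 0},
  {"jaw": 1,"x": 0,"y": -1,"z": 0,"ax": 0,"ay": 0,"az": 0},
  {"jaw": 1,"x": 0,"y": -1.2,"z": 0,"ax": 0,"ay": 0,"az": 0},
  {"jaw": 1,"x": 0,"y": -1.2,"z": 0,"ax": 0,"ay": 0,"az": 0},
  {"jaw": 1,"x": 0,"y": -1.2,"z": 0,"ax": 0,"ay": 0,"az": 0},
  {"jaw": 1,"x": 0,"y": -1.2,"z": 0,"ax": 0,"ay": 0,"az": 0},
  {"jaw": 1,"x": 0,"y": -1.2,"z": 0,"ax": 0,"ay": 0,"az": 0},
  {"jaw": 1,"x": 0,"y": -1.2,"z": 0,"ax": 0,"ay": 0,"az": 0},
])

```text
t: 15.23
ee_pos: [0.4835, 0.2364, 0.0724]
tool_rot: [-3.141, -0.0, 0.098]
wrist_force: [2.7, -0.5, 4.7]
grip_width: 0.0149
grasp_force: 59.8
```

Call:
drive_tool([
  {"jaw": 1,"x": 0,"y": -0.5,"z": 0,"ax": 0,"ay": 0,"az": 0},
  {"jaw": 1,"x": 0,"y": -1,"z": 0,"ax": 0,"ay": 0,"az": 0},
  {"jaw": 1,"x": 0,"y": -1.2,"z": 0,"ax": 0,"ay": 0,"az": 0},
  {"jaw": 1,"x": 0,"y": -1.2,"z": 0,"ax": 0,"ay": 0,"az": 0},
  {"jaw": 1,"x": 0,"y": -1.2,"z": 0,"ax": 0,"ay": 0,"az": 0},
  {"jaw": 1,"x": 0,"y": -1.2,"z": 0,"ax": 0,"ay": 0,"az": 0},
  {"jaw": 1,"x": 0,"y": -1.2,"z": 0,"ax": 0,"ay": 0,"az": 0},
  {"jaw": 1,"x": 0,"y": -1.2,"z": 0,"ax": 0,"ay": 0,"az": 0},
])

```text
t: 15.9
ee_pos: [0.4834, 0.2373, 0.0724]
tool_rot: [3.141, -0.0, 0.098]
wrist_force: [3.0, -2.0, 5.2]
grip_width: 0.0151
grasp_force: 59.8
```

```bash
cat >> h.py <<'E'
def favg(n=4):
    F=[];Y=[]
    for _ in range(n):
        bot.get_image("top"); s=bot.get_state(); F.append(s["wrist_force"]); Y.append(s["ee_pos"])
    F=np.array(F); print(s["t"],"F",F.mean(0).round(2),"std",F.std(0).round(2),"long",(F[:,:2]@[-.0985,.9951]).mean().round(2),"pos",(1000*np.mean(Y,0)).round(2))
E
python3 -c "
from h import *
favg()"
```

```text
16.1 F [ 3.19 -1.79  5.87] std [0.68 0.32 0.78] long -2.09 pos [483.4  237.29  72.4 ]
```

Call:
drive_tool([
  {"jaw": 1,"x": 0,"y": -0.2,"z": 0,"ax": 0,"ay": 0,"az": 0},
  {"jaw": 1,"x": 0,"y": -0.4,"z": 0,"ax": 0,"ay": 0,"az": 0},
  {"jaw": 1,"x": 0,"y": -0.6,"z": 0,"ax": 0,"ay": 0,"az": 0},
  {"jaw": 1,"x": 0,"y": -0.6,"z": 0,"ax": 0,"ay": 0,"az": 0},
  {"jaw": 1,"x": 0,"y": -0.6,"z": 0,"ax": 0,"ay": 0,"az": 0},
  {"jaw": 1,"x": 0,"y": -0.6,"z": 0,"ax": 0,"ay": 0,"az": 0},
  {"jaw": 1,"x": 0,"y": -0.6,"z": 0,"ax": 0,"ay": 0,"az": 0},
  {"jaw": 1,"x": 0,"y": -0.6,"z": 0,"ax": 0,"ay": 0,"az": 0},
])

```text
t: 16.77
ee_pos: [0.4833, 0.2376, 0.0724]
tool_rot: [3.141, -0.0, 0.098]
wrist_force: [2.6, -2.6, 6.2]
grip_width: 0.0154
grasp_force: 59.9
```

```bash
python3 -c "
from h import *
favg()"
```

```text
16.9667 F [ 2.91 -3.58  6.5 ] std [0.26 0.29 0.51] long -3.84 pos [483.37 237.59  72.43]
```

Call:
drive_tool([
  {"jaw": 1,"x": 0,"y": -0.3,"z": 0,"ax": 0,"ay": 0,"az": 0},
  {"jaw": 1,"x": 0,"y": -0.6,"z": 0,"ax": 0,"ay": 0,"az": 0},
  {"jaw": 1,"x": 0,"y": -0.9,"z": 0,"ax": 0,"ay": 0,"az": 0},
  {"jaw": 1,"x": 0,"y": -1.2,"z": 0,"ax": 0,"ay": 0,"az": 0},
  {"jaw": 1,"x": 0,"y": -1.4,"z": 0,"ax": 0,"ay": 0,"az": 0},
  {"jaw": 1,"x": 0,"y": -1.4,"z": 0,"ax": 0,"ay": 0,"az": 0},
  {"jaw": 1,"x": 0,"y": -1.4,"z": 0,"ax": 0,"ay": 0,"az": 0},
  {"jaw": 1,"x": 0,"y": -1.4,"z": 0,"ax": 0,"ay": 0,"az": 0},
])

```text
t: 17.63
ee_pos: [0.4833, 0.2383, 0.0724]
tool_rot: [3.14, 0.0, 0.098]
wrist_force: [4.6, -7.4, 8.5]
grip_width: 0.0153
grasp_force: 60.1
```

```bash
python3 -c "
from h import *
favg()"
```

```text
17.8333 F [ 3.37 -7.56  7.05] std [0.62 0.65 0.41] long -7.86 pos [483.26 238.34  72.44]
```

Call:
drive_tool([
  {"jaw": 1,"x": 0,"y": 0,"z": 0,"ax": 0,"ay": 0,"az": 0},
  {"jaw": 1,"x": 0,"y": 0,"z": 0,"ax": 0,"ay": 0,"az": 0},
  {"jaw": 1,"x": 0,"y": 0,"z": 0,"ax": 0,"ay": 0,"az": 0},
  {"jaw": 1,"x": 0,"y": 0,"z": 0,"ax": 0,"ay": 0,"az": 0},
  {"jaw": 1,"x": 0,"y": 0,"z": 0,"ax": 0,"ay": 0,"az": 0},
  {"jaw": 1,"x": 0,"y": 0,"z": 0,"ax": 0,"ay": 0,"az": 0},
  {"jaw": 1,"x": 0,"y": 0,"z": 0,"ax": 0,"ay": 0,"az": 0},
  {"jaw": 1,"x": 0,"y": 0,"z": 0,"ax": 0,"ay": 0,"az": 0},
])

```text
t: 18.5
ee_pos: [0.4833, 0.2383, 0.0724]
tool_rot: [3.14, 0.0, 0.098]
wrist_force: [4.0, -7.8, 6.8]
grip_width: 0.015
grasp_force: 60.1
```

Call:
drive_tool([
  {"jaw": 1,"x": 0,"y": 0,"z": 0,"ax": 0,"ay": 0,"az": 0},
  {"jaw": 1,"x": 0,"y": 0,"z": 0,"ax": 0,"ay": 0,"az": 0},
  {"jaw": 1,"x": 0,"y": 0,"z": 0,"ax": 0,"ay": 0,"az": 0},
  {"jaw": 1,"x": 0,"y": 0,"z": 0,"ax": 0,"ay": 0,"az": 0},
  {"jaw": 1,"x": 0,"y": 0,"z": 0,"ax": 0,"ay": 0,"az": 0},
  {"jaw": 1,"x": 0,"y": 0,"z": 0,"ax": 0,"ay": 0,"az": 0},
  {"jaw": 1,"x": 0,"y": 0,"z": 0,"ax": 0,"ay": 0,"az": 0},
  {"jaw": 1,"x": 0,"y": 0,"z": 0,"ax": 0,"ay": 0,"az": 0},
])

```text
t: 19.17
ee_pos: [0.4832, 0.2384, 0.0724]
tool_rot: [3.14, 0.0, 0.098]
wrist_force: [3.0, -7.9, 7.1]
grip_width: 0.0149
grasp_force: 60.1
```

Call:
drive_tool([
  {"jaw": 1,"x": 0,"y": 0.4,"z": 0,"ax": 0,"ay": 0,"az": 0},
  {"jaw": 1,"x": 0,"y": 0.8,"z": 0,"ax": 0,"ay": 0,"az": 0},
  {"jaw": 1,"x": 0,"y": 1.2,"z": 0,"ax": 0,"ay": 0,"az": 0},
  {"jaw": 1,"x": 0,"y": 1.6,"z": 0,"ax": 0,"ay": 0,"az": 0},
  {"jaw": 1,"x": 0,"y": 2,"z": 0,"ax": 0,"ay": 0,"az": 0},
  {"jaw": 1,"x": 0,"y": 2.4,"z": 0,"ax": 0,"ay": 0,"az": 0},
  {"jaw": 1,"x": 0,"y": 2.8,"z": 0,"ax": 0,"ay": 0,"az": 0},
  {"jaw": 1,"x": 0,"y": 3,"z": 0,"ax": 0,"ay": 0,"az": 0},
])

```text
t: 19.83
ee_pos: [0.4835, 0.2367, 0.0724]
tool_rot: [-3.141, -0.0, 0.098]
wrist_force: [2.1, 0.8, 5.1]
grip_width: 0.015
grasp_force: 59.7
```

```bash
python3 -c "
from h import *
favg(2); chk()"
```

```text
19.9333 F [2.56 0.43 5.38] std [0.62 0.29 0.27] long 0.17 pos [483.46 236.62  72.38]
t 19.9833 nose by tcp 130.6039035748341 right -0.6485089950171891 F long,right,z 0.20518622569948883 2.0518448562499563 4.799026907639444 yaw 5.603305661645673 M [ 0.23409913 -0.48904725 -0.01818089]
nose cam 132.40318498405142
[-52.8  54.3]
[-51.6  55.6]
pad long [130.95543728 136.22940659 141.07895081] 97
```

Call:
drive_tool([
  {"jaw": 1,"x": 0,"y": 0.5,"z": 0,"ax": 0,"ay": 0,"az": 0},
  {"jaw": 1,"x": 0,"y": 1,"z": 0,"ax": 0,"ay": 0,"az": 0},
  {"jaw": 1,"x": 0,"y": 1,"z": 0,"ax": 0,"ay": 0,"az": 0},
  {"jaw": 0.82,"x": 0,"y": 1,"z": 0,"ax": 0,"ay": 0,"az": 0},
  {"jaw": 0.79,"x": 0,"y": 1,"z": 0,"ax": 0,"ay": 0,"az": 0},
  {"jaw": 0.76,"x": 0,"y": 1,"z": 0,"ax": 0,"ay": 0,"az": 0},
  {"jaw": 0.73,"x": 0,"y": 1,"z": 0,"ax": 0,"ay": 0,"az": 0},
  {"jaw": 0.7,"x": 0,"y": 1,"z": 0,"ax": 0,"ay": 0,"az": 0},
])

```text
t: 20.7
ee_pos: [0.4825, 0.235, 0.0717]
tool_rot: [3.141, 0.002, 0.098]
wrist_force: [0.8, -0.5, 0.5]
grip_width: 0.0255
grasp_force: 0.0
```

Call:
drive_tool([
  {"jaw": 0.66,"x": 0,"y": 0,"z": 0,"ax": 0,"ay": 0,"az": 0},
  {"jaw": 0.62,"x": 0,"y": 0,"z": 0,"ax": 0,"ay": 0,"az": 0},
  {"jaw": 0.58,"x": 0,"y": 0,"z": 0,"ax": 0,"ay": 0,"az": 0},
  {"jaw": 0.54,"x": 0,"y": 0,"z": 0,"ax": 0,"ay": 0,"az": 0},
  {"jaw": 0.5,"x": 0,"y": 0,"z": 0,"ax": 0,"ay": 0,"az": 0},
  {"jaw": 0.5,"x": 0,"y": 0,"z": 0,"ax": 0,"ay": 0,"az": 0},
  {"jaw": 0.5,"x": 0,"y": 0,"z": 0,"ax": 0,"ay": 0,"az": 0},
  {"jaw": 0.5,"x": 0,"y": 0,"z": 0,"ax": 0,"ay": 0,"az": 0},
])

```text
t: 21.37
ee_pos: [0.4834, 0.2355, 0.0723]
tool_rot: [-3.142, -0.0, 0.098]
wrist_force: [-0.7, -0.8, -0.6]
grip_width: 0.0428
grasp_force: 0.0
```

```bash
python3 -c "
from h import *
favg(2); chk()
p,im,d=cam('wrist'); save('w5.png',im)"
```

```text
21.4667 F [0.04 0.2  0.67] std [0.06 0.01 0.22] long 0.2 pos [483.42 235.47  72.33]
t 21.5167 nose by tcp 129.45484349321165 right -0.7982160299324523 F long,right,z 0.14917583313228047 -0.0029286447107362305 0.4298218044586222 yaw 5.602516726001892 M [ 0.00013654 -0.05803139 -0.00289914]
nose cam 129.7607200023422
[-52.4  54.4]
[-53.1  55.4]
pad long [131.041392   135.3413144  141.07632487] 107
```

View pics/w5.png

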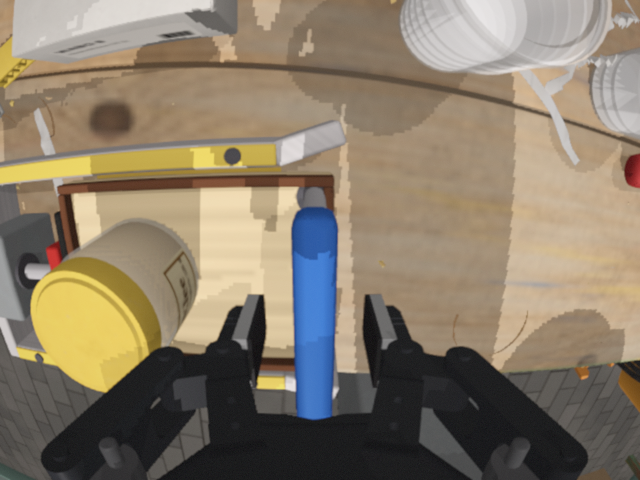

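The fingers are clear on both sides of the bar (column 315). The caddy sits between the rails with the jar upright and the nose at the red pad (55,258). Lifting straight up.

Call:
drive_tool([
  {"jaw": 0.5,"x": 0,"y": 0,"z": -5,"ax": 0,"ay": 0,"az": 0},
  {"jaw": 0.5,"x": 0,"y": 0,"z": -15,"ax": 0,"ay": 0,"az": 0},
  {"jaw": 0.5,"x": 0,"y": 0,"z": -30,"ax": 0,"ay": 0,"az": 0},
  {"jaw": 0.5,"x": 0,"y": 0,"z": -50,"ax": 0,"ay": 0,"az": 0},
  {"jaw": 0.5,"x": 0,"y": 0,"z": -70,"ax": 0,"ay": 0,"az": 0},
  {"jaw": 0.5,"x": 0,"y": 0,"z": -90,"ax": 0,"ay": 0,"az": 0},
  {"jaw": 0.5,"x": 0,"y": 0,"z": -105,"ax": 0,"ay": 0,"az": 0},
  {"jaw": 0.5,"x": 0,"y": 0,"z": -110,"ax": 0,"ay": 0,"az": 0},
])

```text
t: 22.28
ee_pos: [0.4848, 0.2361, 0.1857]
tool_rot: [-3.14, -0.005, 0.098]
wrist_force: [-0.0, 0.3, -0.2]
grip_width: 0.0426
grasp_force: 0.0
```

```bash
python3 -c "
from h import *
favg(2); chk(); favg(4); chk()
print(bot.hand_in())"
```

```text
22.3833 F [ 0.98 -0.37  0.26] std [0.15 0.05 0.26] long -0.46 pos [484.43 235.92 184.6 ]
t 22.4333 nose by tcp 129.47024038454106 right -0.7716697239514012 F long,right,z 0.03936669044395672 0.1528584542926388 -0.2961691534718963 yaw 5.604858803048283 M [-0.0263697   0.04583932 -0.00495162]
nose cam 122.56725447542959
[49.9 55.7]
[52.4 54.4]Traceback (most recent call last):
  File "<string>", line 3, in <module>
    favg(2); chk(); favg(4); chk()
             ~~~^^
  File "h.py", line 32, in chk
    P=pts(p,d,k); P=P[(P[:,1]>.3)&(P[:,1]<.5)&(abs(P[:,0]-.46)<.06)&(P[:,2]>.02)]; q=P[:,:2]*1000-m; print("pad long",np.percentile(q@h,[1,50,99]),len(q))
                                                                                                                      ~~~~~~~~~~~~~^^^^^^^^^^^^^^^
    return _quantile_unchecked(
        a, q, axis, out, overwrite_input, method, keepdims, weights)
    return _ureduce(a,
                    func=_quantile_ureduce_func,
    ...<5 lines>...
                    overwrite_input=overwrite_input,
                    method=method)
    r = func(a, **kwargs)
    result = _quantile(arr,
                       quantiles=q,
    ...<2 lines>...
                       out=out,
                       weights=wgt)
    slices_having_nans = np.isnan(arr[-1, ...])
                                  ~~~^^^^^^^^^
IndexError: index -1 is out of bounds for axis 0 with size 0
```

```bash
python3 -c "
from h import *
p,im,d=cam('scene'); save('s6.png',im[200:440,180:440].repeat(2,0).repeat(2,1))"
```

```text
(no output)
```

View pics/s6.png

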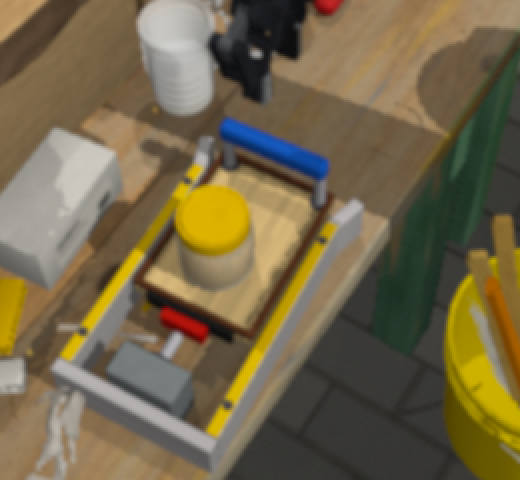

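The caddy is parked with its nose at the red pad (185,325), the jar stands at (215,235), and the gripper is clear above.

```bash
python3 -c "
from bench import bot
print(bot.hand_in())"
```

```text
the job is handed in; nothing more can be done
None
```

The caddy is parked in the bay and the job is handed in (no verdict came back): the nose leaned on the pad at about 8 N for over a second, then I eased off and let go, with the jar upright and the gripper clear; castor alignment was never seen, only inferred from a 100 mm straight roll outside the mouth.

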